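# Screw the protective cap onto the upturned camera lens

## Task

Put the deep metal screw cap on the lens of the camera that lies on its back, and screw it clockwise until it is fully home on the lens. It enters only where the thread starts: wherever it rests on top of the thread, turn it backward (anticlockwise) until you feel it drop in, then screw it forward. Let go of it, and leave the other things on the desk where they are.

Things in the scene. Friction and masses are not known exactly. Their poses are not given: they have to be found in the camera images.
- cap: The screw cap to fit: bare metal, loose, 52 mm tall, 0.08 to 0.17 kg, standing on the desk with its grip up. Origin: centre of its lower edge, z up. A round skirt, 67 mm in diameter, 28 mm high (bore 61 mm, ceiling 25 mm above the lower edge), carries a round ribbed grip, 44 mm in diameter, 24 mm high. Three inward pins, 4.5 mm thick, every 120 degrees, lie 5 mm above the lower edge.
- cap_grip (a point): Centre of the cap's grip, on its axis, 40 mm above its lower edge.
- camera: The camera, fixed: black body lying on its back, about 110 x 155 mm in x and y, top 62 mm above the desk (hand grip at its -y side 77 mm), on a steel plate 150 x 190 mm with wooden cheeks. Origin: under the lens axis, on the desk. The lens points straight up: a barrel 72 mm in diameter up to a shoulder at 115 mm, then a threaded nose 31 mm tall.
- thread_top (a point): On the lens axis, 5 mm below the rim, where the ridges start. Right-handed (clockwise from above goes down), three equal starts, lead 33 mm per turn, ridges 4 mm thick, about 2 mm vertical play for the pins. Where the starts lie is not known. A cap set down level rests on the ridges, 9 to 17 mm above home; there a forward turn is soon blocked by a stop tooth.
- shoulder (a point): On the lens axis at the barrel's shoulder, 31 mm below the rim. Turned backward, a resting cap climbs with the lead for up to 95 degrees, then drops 9 to 10 mm, to 7 to 8 mm above home; more backward turn is then blocked within 12 degrees. (Pins set on the teeth first fall 3 to 5 mm onto the ridges: keep turning back.) From the drop, 55 to 105 degrees forward brings it home.
- lens_rim (a point): Centre of the flat front rim of the camera's lens, z up, 146 mm above the desk, at the top of the threaded nose (core 45 mm in diameter with a tapered top, 58 mm over the threads). Fully home, the cap's ceiling lies on this rim: its lower edge is then 25 mm below this point. The rim and thread are hard.
- flat_cap: A bystander: flat plain metal slip cap, 60 mm in diameter, 16 mm high, no grip; origin at the centre of its underside. It may have changed places with the screw cap.
- spare_lens: A bystander: black spare lens standing upright, 74 mm in diameter, 65 mm high; origin at the centre of its underside.
- pencil_pot: A bystander: white pot with pencils, 76 mm in diameter, 195 mm high with the pencils; origin at the centre of its underside.
- wood_box: A bystander: dark wooden box 90 x 75 x 50 mm; origin at the centre of its underside.
- air_plant: A bystander: concrete pot, 80 mm in diameter and 75 mm high, with a green plant to 135 mm; origin at the centre of its underside.
- wood_stand: A bystander: small wooden pen stand 75 x 58 x 34 mm; origin at the centre of its underside.
Mind the look-alikes: they are no part of the job. What is shaped like the cap but green is not meant.

How it is judged:
On the way, in this order (a step that is already met when the one before it is completed fails the run):
1. the cap has been lifted above the lens (z of cap in the frame of lens_rim above 0 m), for 0.1 s.
2. the cap is level over the lens with its skirt round the thread (horizontal distance between cap and lens_rim below 0.005 m and angle between cap's own z axis and vertical below 0.12 rad and z of cap in the frame of lens_rim below -0.006 m), for 0.1 s.
At the end, for the whole second after the job is handed in: The cap is screwed home on the lens and released: its lower edge at least 23.2 mm below the lens rim (25 mm is fully home), centred within 4 mm, upright within 0.05 rad, at rest (horizontal distance between cap and lens_rim below 0.004 m and z of cap in the frame of lens_rim below -0.0232 m and angle between cap's own z axis and vertical below 0.05 rad and linear speed of cap below 0.02 m/s); the robot touches nothing.
It fails at once if a bystander is displaced by more than 25 mm (distance of any of flat_cap, spare_lens, pencil_pot, wood_box, air_plant, wood_stand from where it was at the start of the episode above 0.025 m).
It also fails if it takes over 61 s, if anything falls off the work surface, if the arm or the gripper's body presses on something with over 40 N, if the wrist force passes 120 N, or if a joint passes its speed limit or range.

## Robot

A 7-joint arm with a two-finger parallel gripper is mounted at the origin on the work surface. World frame = base frame: x ahead of the robot, y to its left, z up, the work surface at z = 0. Lengths are in m, angles in rad, forces in N, time in s.
With the tool pointing down it reaches from about 0.35 to 0.9 m from the base axis. Payload 8.1 kg.
Tool frame: the origin (TCP) lies at the very end of the fingers, on their centre line; the grasp point (between the pads) lies 19 mm behind it; z points along the fingers, y is the line along which they close (so a half turn about z gives the same grasp; the last joint's range is limited). The gripper opens to 92 mm and grips with 3 to 60 N. Pads are 19 mm wide; open, the fingers measure 130 mm over their backs; the gripper's body (75 mm by 190 mm) begins 47 mm behind the grasp point.
Start: joints at [1.015, 0.434, 0.025, 1.573, -0.012, 1.134, -0.075], TCP at [0.273, -0.562, 0.227] pointing down, gripper open.
Joint ranges: [-2.62, 2.62], [-0.44, 2.09], [-1.27, 1.32], [0.08, 2.57], [-1.32, 4.46], [0.12, 2], [-2.74, 2.74]. Speed limits (rad/s): [2.22, 2.22, 3.01, 3.01, 3.14, 3.14, 3.14].

## Interface

Orientations are given as [roll, pitch, yaw] about the fixed x, y, z axes, in that order (R = Rz(yaw) Ry(pitch) Rx(roll)).
In Python, from station import get_state, camera, sign_off, boxes_of, place_of gives the robot as it stands. The module is installed in compiled form; this text tells all that it offers.
- The arm moves only by the tool move_arm, never from a script. Its argument "motion" is text: rows parted by semicolons, each of 5 numbers parted by spaces: the shift along the world's x, y, z in mm, then the turn about the world's z in degrees, then the finger opening in mm, from 0 to 91.8. A call has 1 to 8 rows; each row shifts and turns the commanded pose from where the row before left it; what a row does not reach is not made up. A row lasts 1/10 s, in which the tool goes at most 50 mm and 8.59 degrees, less where a joint would pass 70% of its speed; a pose out of reach is approached as far as the arm can. A call with a gripper value outside its range is refused whole. The fingers move at their own pace and stop on an object; "newtons" is the grip in N (left out, the last holds). Time passes only in rows, so rows that do not move let the fingers close. It gives the time, the measured TCP pose, the force, the opening and the grip force at its end, in the units of the state.
- get_state(): the state, without advancing time (a new reading comes with each control period).
- camera(name): name is "scene" or "top" or "wrist"; returns a dict with "pixels" (400x640x3 uint8, red, green, blue), "fx", "fy", "cx", "cy" (pixels), "extrinsics" (4x4, takes a point from camera to world coordinates). Camera axes: x right, y down, z forward; pixel columns grow to the right and rows downward; lengths in m; the calibration is good to about 2 mm. A picture is of the moment at which its call begins. There is no depth.
- sign_off(): hands the job in; it is judged then, once.
Trained networks look in a picture, given as the dict that the camera call returned (one of the last four; its "shot" number tells which), for a name from the list of things; names that differ only in an ending like _2 or _b are one class to them, and where a whole thing is asked for, a point or a joint stands for the part that bears it (a point fixed in the world has none). Each returns a list of dicts, best first, with "confidence" (0 to 1); they miss things now and then, are a little off and sometimes report something else, mostly with a low value. They report only what shows in the picture. A call takes as long as a camera call. They do not tell look-alikes from the thing itself.
- boxes_of(picture, label): "box" ([left, top, right, bottom] in pixels, round what is visible of it).
- place_of(picture, label): "at" ([column, row] in pixels: a listed point, or the origin of a listed thing).
The state is a dict: "time_s": time; "q": joint angles; "joint_velocities": joint speeds; "joint_efforts": joint torques, N m; "position": TCP position; "ee_rot": TCP orientation; "wrist_force": force on the tool from outside, world axes, zero at the start; "moment": the same for the moment, N m; "opening": opening from 0.0 (shut) to 1.0 (fully open); "grip_force": force on a finger pad.
Only numpy, scipy, OpenCV 4.12 (cv2) and the standard library are available. Lean on these libraries where they do the work, as an engineer would, in place of code of your own. Each camera call takes 0.05 s, during which the arm holds its last target. There are 200 camera calls.

## Working session

There is one attempt and no reset: what is moved stays moved. The work goes in short steps, Python scripts to look and compute and a tool call to move; the robot and the scene stay as the last step left them, time stands still between calls to the robot, and variables do not carry over. Pictures are saved under pics/ and viewed, at most 10 in all, crops included, and the job is handed in when it is done.

Besides the shell and the picture viewer there is one more tool, called after ">>>" as a command line: name --argument value ..., lists and objects as JSON in quotes. move_arm: Moves the arm, as the interface text tells. Its arguments: {"type":"object","properties":{"motion":{"type":"string"},"newtons":{"type":"number"}},"required":["motion"]}

```bash
mkdir -p pics
cat > h.py <<'E'
import numpy as np, cv2
from station import *
def ray(p,px):
    T=np.array(p["extrinsics"]); d=T[:3,:3]@np.array([(px[0]-p["cx"])/p["fx"],(px[1]-p["cy"])/p["fy"],1.]); return T[:3,3],d
def at_z(p,px,z):
    o,d=ray(p,px); return (o+d*(z-o[2])/d[2]).round(4)
def proj(p,X):
    T=np.linalg.inv(np.array(p["extrinsics"])); c=T[:3,:3]@np.array(X)+T[:3,3]; return [p["fx"]*c[0]/c[2]+p["cx"],p["fy"]*c[1]/c[2]+p["cy"]]
def save(p,n): cv2.imwrite("pics/"+n,cv2.cvtColor(p["pixels"],cv2.COLOR_RGB2BGR))
def tri(a,pa,b,pb):
    o1,d1=ray(a,pa);o2,d2=ray(b,pb);s=np.linalg.lstsq(np.c_[d1,-d2],o2-o1,rcond=None)[0]
    return ((o1+s[0]*d1+o2+s[1]*d2)/2).round(4), np.linalg.norm(o1+s[0]*d1-o2-s[1]*d2).round(4)
E
python3 - <<'E'
from h import *
P={n:camera(n) for n in("scene","top")}
for n,p in P.items():
    save(p,n+"0.png"); print(n,np.array(p["extrinsics"]).round(3).tolist(),p["fx"])
    for l,z in(("cap",0),("cap_grip",.04),("lens_rim",.146),("flat_cap",0),("spare_lens",0),("pencil_pot",0),("air_plant",0),("wood_box",0),("wood_stand",0)):
        for r in place_of(p,l)[:4]: print(n,l,np.round(r["at"],1),round(r["confidence"],2),at_z(p,r["at"],z))
print(get_state())
cv2.imwrite("pics/both.png",cv2.cvtColor(np.vstack([P["scene"]["pixels"],P["top"]["pixels"]]),cv2.COLOR_RGB2BGR)[:, :])
E
```

```text
scene [[-0.236, 0.712, -0.661, 1.269], [0.972, 0.171, -0.163, 0.149], [-0.002, -0.681, -0.732, 0.862], [0.0, 0.0, 0.0, 1.0]] 378.9200059245072
scene cap [234.5 196.7] 0.63 [ 0.5453 -0.3122  0.    ]
scene cap [187.3 211.5] 0.57 [ 0.636  -0.4268  0.    ]
scene cap [307.2 198.3] 0.29 [ 0.4988 -0.0893  0.    ]
scene cap_grip [233.4 185.1] 0.89 [ 0.534  -0.3131  0.04  ]
scene cap_grip [187.6 203.3] 0.7 [ 0.636  -0.4143  0.04  ]
scene lens_rim [389.  193.7] 0.73 [0.5633 0.1546 0.146 ]
scene flat_cap [233.5 186.5] 0.72 [ 0.5041 -0.3328  0.    ]
scene flat_cap [311.4 201.4] 0.63 [ 0.5084 -0.0733  0.    ]
scene spare_lens [299.  253.4] 0.56 [ 0.7034 -0.0569  0.    ]
scene pencil_pot [233.7 195.3] 0.65 [ 0.5403 -0.317  -0.    ]
scene pencil_pot [210.4 242.8] 0.59 [ 0.7273 -0.3087  0.    ]
scene pencil_pot [309.7 201.2] 0.44 [ 0.5088 -0.0786  0.    ]
scene pencil_pot [390.7 196.9] 0.26 [0.432  0.1625 0.    ]
scene air_plant [454.9 279.9] 0.6 [0.6883 0.3585 0.    ]
scene wood_box [338.8 281.4] 0.75 [0.7631 0.0673 0.    ]
scene wood_box [455.3 280. ] 0.73 [0.6883 0.3596 0.    ]
scene wood_stand [
[... 757 characters left out ...]
s': 1.0, 'q': array([ 1.01539719,  0.43451094,  0.0250076 ,  1.57320551, -0.01162492,
        1.13404361, -0.07511021]), 'joint_velocities': array([ 0.00152157, -0.00156024,  0.00114043, -0.00094121,  0.00038973,
       -0.00018031,  0.00086403]), 'joint_efforts': array([ 1.18371277e-03, -6.67669129e+01,  9.84433740e-01, -3.14814162e+01,
       -6.07128139e-02,  3.26473592e-02,  2.66817148e-05]), 'position': array([ 0.2734028 , -0.56202085,  0.22673298]), 'ee_rot': array([-3.14157003e+00, -5.38596430e-06,  4.52686547e-01]), 'wrist_force': array([-0.28724457,  0.25057386,  0.58347552]), 'moment': array([-0.00492225,  0.0347433 , -0.01986047]), 'grip_force': 0.0, 'opening': 0.9998682631346983}
```

View pics/top0.png

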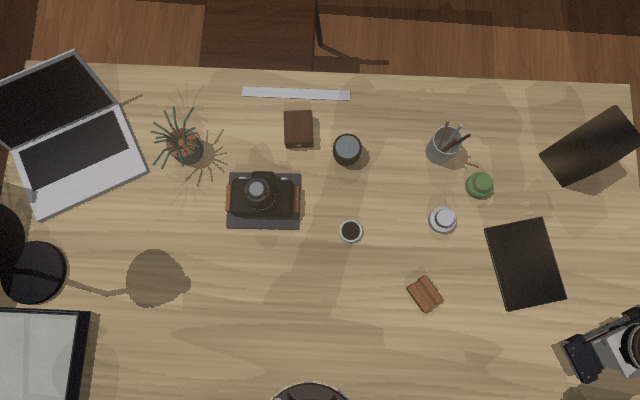

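View pics/scene0.png

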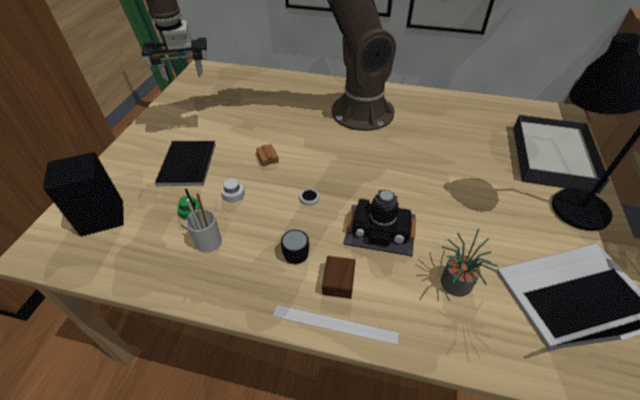

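Candidates in the top view are the bare-metal cap with grip at (443,219), the green look-alike at (481,185), and the flat cap at (351,231), which is dish-like with no grip. I choose the metal one at (443,219) and check it in a close crop.

Run:
```python
from h import *
a=camera("scene");b=camera("top")
c=lambda p,x,y:cv2.resize(p["pixels"][y-35:y+35,x-45:x+45],(395,300),interpolation=cv2.INTER_CUBIC)
im=np.vstack([np.hstack([c(a,233,190),c(b,443,219)]),np.hstack([c(a,385,200),c(b,257,190)])])
cv2.imwrite("pics/c1.png",cv2.cvtColor(im,cv2.COLOR_RGB2BGR))
for l in("cap_grip","lens_rim"):
    A=place_of(a,l);B=place_of(b,l)
    for x in A[:2]:
        for y in B[:2]: print(l,np.round(x["at"],1),np.round(y["at"],1),tri(a,x["at"],b,y["at"]))
```

```text
cap_grip [185.5 204.1] [480.4 184.2] (array([ 0.6362, -0.4191,  0.0347]), np.float64(0.006))
cap_grip [185.5 204.1] [444.4 217. ] (array([ 0.5827, -0.3946, -0.0207]), np.float64(0.1239))
cap_grip [231.7 185. ] [480.4 184.2] (array([ 0.5988, -0.3329,  0.1192]), np.float64(0.1066))
cap_grip [231.7 185. ] [444.4 217. ] (array([ 0.5417, -0.3166,  0.0476]), np.float64(0.0047))
lens_rim [386.2 196. ] [255.6 187.7] (array([0.575 , 0.148 , 0.1477]), np.float64(0.001))
lens_rim [386.2 196. ] [256.7 186. ] (array([0.5784, 0.1466, 0.1508]), np.float64(0.0038))
```

View pics/c1.png

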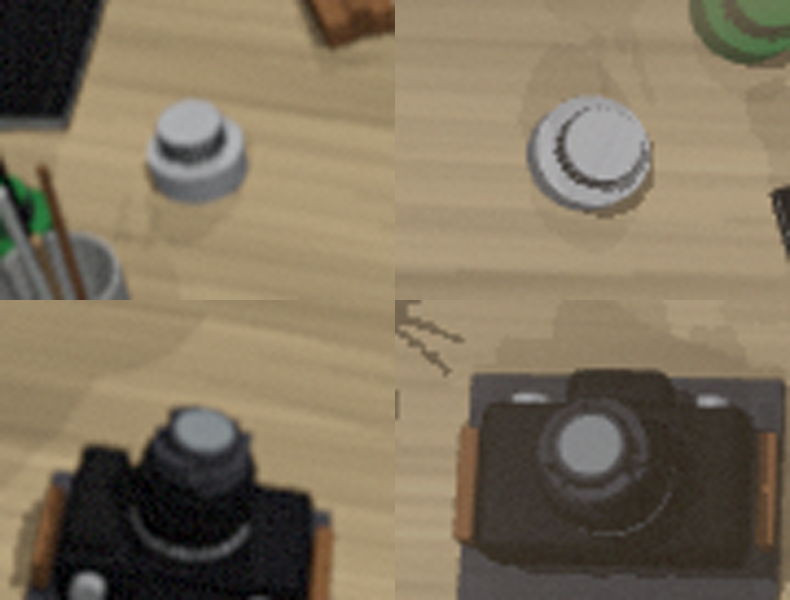

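The crop shows bare metal with a ribbed grip: (231,184) in the scene view, (446,218) in the top view. The lens glass is at (256.4,188.8) in the top view. Now I go above the cap.

Run:
```python
from h import *
a=camera("scene");b=camera("top")
print(at_z(b,(445.8,217.8),.052),at_z(a,(231.3,183.5),.052),at_z(b,(256.4,188.8),.146))
```

```text
[ 0.5398 -0.3213  0.052 ] [ 0.5398 -0.3153  0.052 ] [0.5729 0.1457 0.146 ]
```

>>> move_arm --motion "45 40 0 0 91.8;45 40 0 0 91.8;45 40 0 0 91.8;45 40 0 0 91.8;45 40 0 0 91.8;25 30 0 0 91.8;0 0 0 0 91.8;0 0 0 0 91.8" --newtons 20

```text
time_s: 2.2
position: [0.4859, -0.3651, 0.2267]
ee_rot: [-3.142, 0.0, 0.455]
wrist_force: [-0.3, -0.0, 0.1]
opening: 1.0
grip_force: 0.0
```

Run:
```python
from h import *
w=camera("wrist");save(w,"w1.png")
s=get_state();print(s["q"].round(3),s["position"].round(4),s["ee_rot"].round(3),np.array(w["extrinsics"]).round(3).tolist())
for l,z in(("cap",0),("cap_grip",.04)):
    for r in place_of(w,l)[:3]: print(l,r["at"],r["confidence"],at_z(w,r["at"],z))
for r in boxes_of(w,"cap"): print(r)
```

```text
[ 0.596  0.409 -0.052  1.613  0.024  1.12  -0.581] [ 0.4848 -0.3665  0.2267] [3.141e+00 1.000e-03 4.530e-01] [[0.44, -0.86, -0.259, 0.555], [-0.898, -0.421, -0.127, -0.332], [0.0, 0.288, -0.958, 0.384], [0.0, 0.0, 0.0, 1.0]]
cap [410.2, 84.2] 0.92 [ 0.6376 -0.4159  0.    ]
cap [309.6, 121.5] 0.67 [ 0.5424 -0.3228  0.    ]
cap_grip [424.1, 88.2] 0.75 [ 0.6323 -0.4233  0.04  ]
cap_grip [303.1, 124.0] 0.69 [ 0.538  -0.3182  0.04  ]
{'box': [280.0, 92.9, 332.9, 153.8], 'confidence': 0.95}
{'box': [383.6, 52.6, 447.5, 114.6], 'confidence': 0.71}
```

View pics/w1.png

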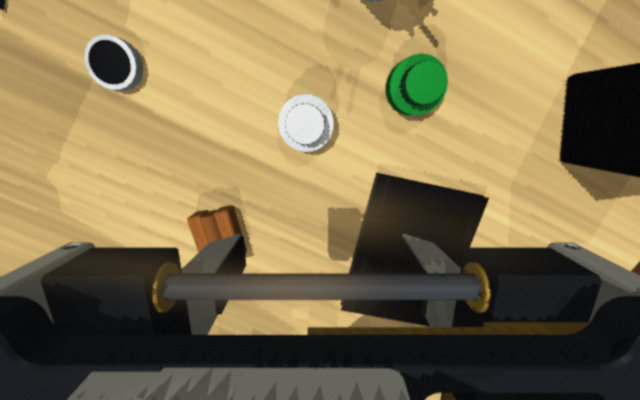

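The wrist view shows the metal cap at (305,124) and the green look-alike at (417,84). The cap axis is about (0.540,-0.319).

>>> move_arm --motion "20 16 -20 0 91.8;20 16 -30 0 91.8;15 15 -30 0 91.8;0 0 -25 0 91.8;0 0 0 0 91.8;0 0 0 0 91.8"

```text
time_s: 3.0
position: [0.5394, -0.3204, 0.1221]
ee_rot: [3.141, 0.001, 0.451]
wrist_force: [0.0, 0.1, 0.9]
opening: 1.002
grip_force: 0.0
```

Run:
```python
from h import *
w=camera("wrist");save(w,"w2.png");t=camera("top")
s=get_state();print(s["position"].round(4),s["ee_rot"].round(3))
for p in (w,t):
  for l,z in(("cap",0),("cap_grip",.04)):
    for r in place_of(p,l)[:3]: print(l,r["at"],r["confidence"],at_z(p,r["at"],z))
```

```text
[ 0.5404 -0.3207  0.1235] [ 3.139e+00 -1.000e-03  4.510e-01]
cap [452.9, 150.5] 0.94 [ 0.6353 -0.4168  0.    ]
cap [320.3, 194.4] 0.58 [ 0.5402 -0.3209  0.    ]
cap_grip [321.7, 204.7] 0.9 [ 0.5422 -0.3213  0.04  ]
cap [440.2, 151.9] 0.73 [ 0.729  -0.3212  0.    ]
```

View pics/w2.png

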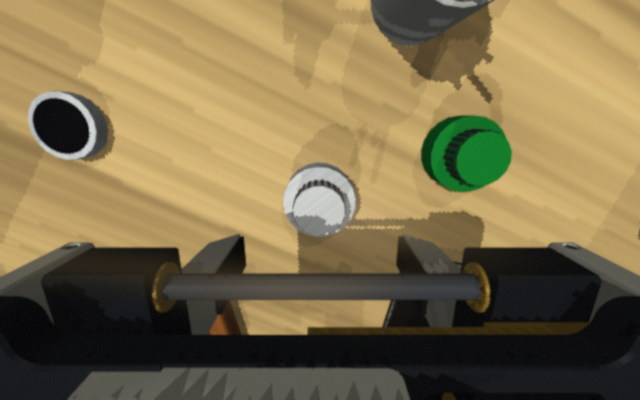

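The wrist view shows the cap centred under the gripper at (320,200). I descend and grip with the fingertips just above the skirt.

>>> move_arm --motion "0 0 -35 0 91.8;0 0 -35 0 91.8;0 0 -22 0 91.8;0 0 0 0 50;0 0 0 0 40;0 0 0 0 38;0 0 0 0 38;0 0 0 0 38" --newtons 25

```text
time_s: 4.1
position: [0.5409, -0.3193, 0.031]
ee_rot: [3.14, -0.001, 0.453]
wrist_force: [0.6, -0.8, -0.4]
opening: 0.618
grip_force: 0.0
```

>>> move_arm --motion "0 0 0 0 38;0 0 0 0 38;0 0 0 0 38;0 0 0 0 38;0 0 0 0 38"

```text
time_s: 4.6
position: [0.5404, -0.319, 0.0302]
ee_rot: [3.141, -0.0, 0.453]
wrist_force: [-2.2, 0.9, 5.6]
opening: 0.473
grip_force: 25.0
```

>>> move_arm --motion "0 0 15 0 38;0 0 35 0 38;0 0 40 0 38;0 0 40 0 38;0 0 40 0 38;0 0 10 0 38;0 0 0 0 38;0 0 0 0 38"

```text
time_s: 5.4
position: [0.5395, -0.3186, 0.2087]
ee_rot: [-3.14, 0.001, 0.453]
wrist_force: [0.2, -0.2, -1.9]
opening: 0.476
grip_force: 25.0
```

>>> move_arm --motion "3 40 0 6 38;3 40 0 6 38;3 40 0 6 38;3 40 0 6 38;3 40 0 6 38;3 40 0 6 38;3 40 0 6 38;3 40 0 6 38"

```text
time_s: 6.2
position: [0.5629, 0.0025, 0.2076]
ee_rot: [-3.138, 0.001, 1.295]
wrist_force: [0.6, 0.1, -1.0]
opening: 0.473
grip_force: 25.0
```

>>> move_arm --motion "3 40 0 6 38;2 35 0 0 38;0 0 0 0 38;0 0 0 0 38"

```text
time_s: 6.6
position: [0.568, 0.0767, 0.2078]
ee_rot: [-3.138, 0.001, 1.397]
wrist_force: [-0.4, -0.1, -1.3]
opening: 0.471
grip_force: 25.0
```

Run:
```python
from h import *
s=get_state();print(s["q"].round(3),s["position"].round(4),s["ee_rot"].round(3),s["wrist_force"].round(2))
t=camera("top");a=camera("scene");w=camera("wrist");save(w,"w3.png")
im=np.vstack([cv2.resize(p["pixels"][y-45:y+45,x-60:x+60],(400,300),interpolation=cv2.INTER_CUBIC) for p,x,y in((t,257,190),(a,385,190))])
cv2.imwrite("pics/c3.png",cv2.cvtColor(np.hstack([im, cv2.resize(w["pixels"],(400,250)) if 0 else cv2.copyMakeBorder(cv2.resize(w["pixels"],(400,250)),0,350,0,0,0)]),cv2.COLOR_RGB2BGR))
for n,p in (("t",t),("a",a),("w",w)):
  for l,z in(("cap",s["position"][2]-.03),("lens_rim",.146)):
    for r in place_of(p,l)[:3]: print(n,l,r["at"],r["confidence"],at_z(p,r["at"],z))
```

```text
[ 0.055  0.403 -0.388  1.699  0.168  1.076 -0.558] [0.568  0.0767 0.2078] [-3.138e+00  1.000e-03  1.397e+00] [-0.38 -0.07 -1.35]
t cap [481.4, 184.0] 0.6 [ 0.5993 -0.3708  0.1778]
t cap [424.8, 290.8] 0.2 [ 0.3547 -0.2418  0.1778]
t lens_rim [254.1, 187.2] 0.61 [0.5765 0.1514 0.146 ]
a cap [362.2, 182.6] 0.71 [0.5713 0.0827 0.1778]
a cap [189.1, 214.5] 0.63 [ 0.7741 -0.2994  0.1778]
a lens_rim [386.9, 193.8] 0.92 [0.565  0.1493 0.146 ]
w cap [326.3, 230.6] 0.8 [0.5718 0.0726 0.1778]
```

View pics/c3.png

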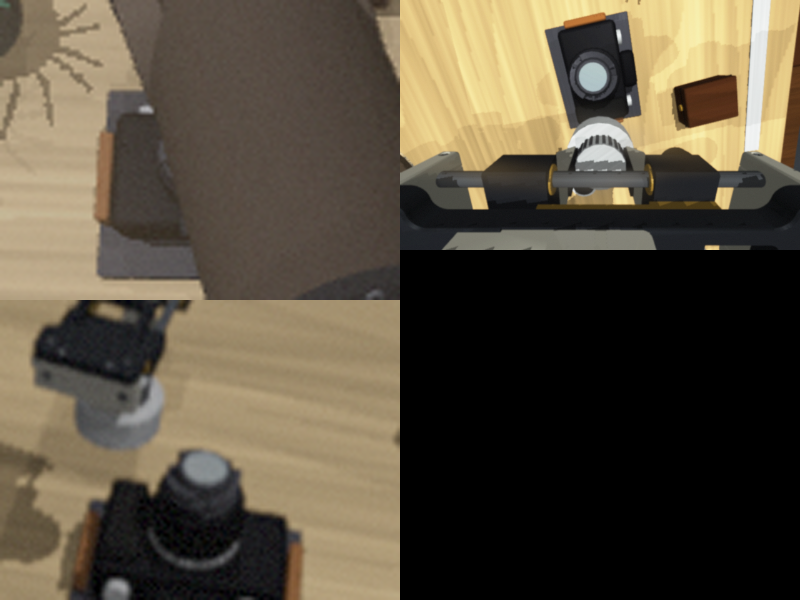

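The cap is held upright. The lens shows clearly in the wrist view, with the glass near (309,123). I measure it by fitting the glass disc, and check the grip in the same view.

Run:
```python
from h import *
w=camera("wrist");im=w["pixels"];s=get_state()
def blob(px,seed,tol=14):
    m=np.zeros((402,642),np.uint8);cv2.floodFill(np.ascontiguousarray(cv2.medianBlur(px,3)),m,seed,(0,0,0),(tol,)*3,(tol,)*3,cv2.FLOODFILL_MASK_ONLY|cv2.FLOODFILL_FIXED_RANGE|255<<8)
    c=max(cv2.findContours(m[1:-1,1:-1],cv2.RETR_EXTERNAL,cv2.CHAIN_APPROX_NONE)[0],key=len);return cv2.fitEllipse(c)
for t in(20,35,50):
    e=blob(im,(309,123),t);print(e,at_z(w,e[0],.146),at_z(w,e[0],.144))
a=camera("scene")
for t in(20,35,50):
    e=blob(a["pixels"],(386,196),t);print("scene",e,at_z(a,e[0],.146))
print(place_of(w,"lens_rim"),w["fx"])
cv2.imwrite("pics/c4.png",cv2.cvtColor(cv2.resize(im[60:200,230:410],(720,560),interpolation=cv2.INTER_CUBIC),cv2.COLOR_RGB2BGR))
```

```text
((307.5197448730469, 124.05938720703125), (41.74465560913086, 43.64529037475586), 167.67446899414062) [0.5716 0.1464 0.146 ] [0.5715 0.1463 0.144 ]
((307.49920654296875, 124.08423614501953), (42.8285026550293, 44.337242126464844), 167.57437133789062) [0.5716 0.1463 0.146 ] [0.5715 0.1463 0.144 ]
((307.4431457519531, 124.13955688476562), (43.36845779418945, 45.060428619384766), 170.8542022705078) [0.5715 0.1463 0.146 ] [0.5714 0.1463 0.144 ]
scene ((386.2664794921875, 194.7643585205078), (7.752098083496094, 11.223594665527344), 99.87769317626953) [0.5688 0.1481 0.146 ]
scene ((386.3759765625, 194.29766845703125), (9.892206192016602, 12.343180656433105), 86.99474334716797) [0.5671 0.1482 0.146 ]
scene ((381.6998596191406, 202.94993591308594), (399.98492431640625, 606.453369140625), 86.91496276855469) [0.6003 0.1404 0.146 ]
[] 287.72070030898806
```

View pics/c4.png

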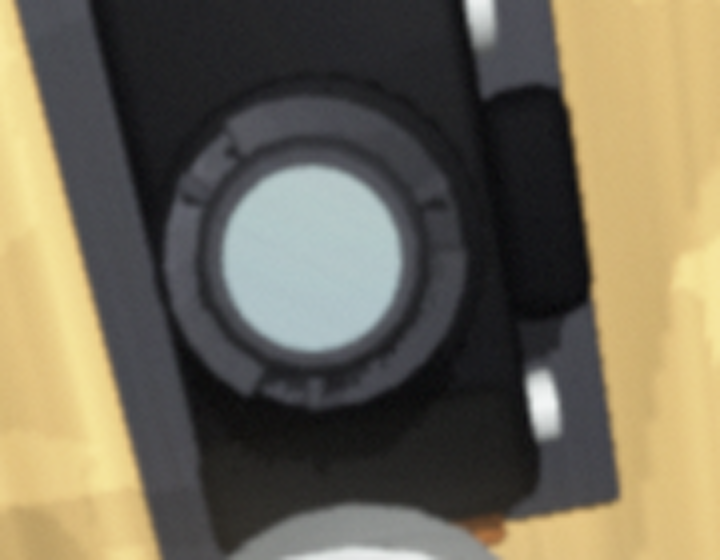

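>>> move_arm --motion "1 20 0 0 38;1 25 0 0 38;1.5 24.5 0 0 38;0 0 0 0 38;0 0 0 0 38;0 0 0 0 38"

```text
time_s: 7.8
position: [0.5729, 0.1444, 0.2096]
ee_rot: [3.142, 0.001, 1.394]
wrist_force: [0.9, -0.6, -0.2]
opening: 0.474
grip_force: 25.0
```

Run:
```python
from h import *
s=get_state();print(s["q"].round(3),s["position"].round(4),s["ee_rot"].round(4),s["wrist_force"].round(2))
a=camera("scene");w=camera("wrist")
im=np.hstack([cv2.resize(a["pixels"][140:260,325:445],(400,400),interpolation=cv2.INTER_CUBIC),cv2.resize(w["pixels"],(400,400))])
cv2.imwrite("pics/c5.png",cv2.cvtColor(im,cv2.COLOR_RGB2BGR))
for l,X in(("edge",[*s["position"][:2],s["position"][2]-.0305]),("rim",[.5716,.1463,.146])): print(l,proj(a,X))
```

```text
[-0.055  0.429 -0.398  1.656  0.183  1.094 -0.681] [0.5729 0.1444 0.2096] [3.1415e+00 8.0000e-04 1.3941e+00] [ 0.92 -0.58 -0.2 ]
edge [np.float64(386.19419598548126), np.float64(186.64300662853807)]
rim [np.float64(385.4399175007445), np.float64(195.4014568597261)]
```

View pics/c5.png

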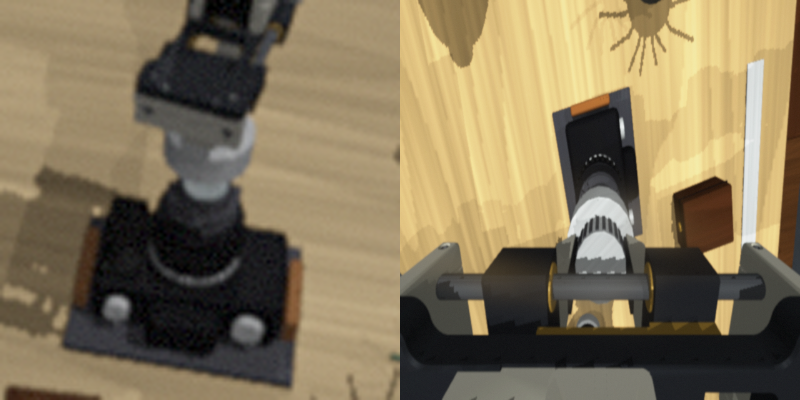

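The cap is above the nose, with the rim at about (385,195) in the scene view. I nudge it and descend while watching the force.

>>> move_arm --motion "-1 1.5 -10 0 38;0 0 -10 0 38;0 0 -8 0 38;0 0 -2 0 38;0 0 0 0 38"

```text
time_s: 8.4
position: [0.5714, 0.1469, 0.1791]
ee_rot: [-3.141, 0.0, 1.395]
wrist_force: [0.4, -0.2, -0.7]
opening: 0.472
grip_force: 25.0
```

Run:
```python
from h import *
for i in range(3):
    camera("top"); s=get_state();print(s["position"].round(4),s["ee_rot"].round(4),s["wrist_force"].round(2))
```

```text
[0.5717 0.147  0.1795] [-3.1413e+00  1.0000e-04  1.3952e+00] [-0.16 -0.65 -1.5 ]
[0.5719 0.1471 0.1799] [ 3.1413e+00 -1.0000e-04  1.3952e+00] [ 0.41  0.77 -1.58]
[0.572  0.1472 0.1801] [ 3.1410e+00 -3.0000e-04  1.3952e+00] [ 0.71 -0.71 -1.05]
```

>>> move_arm --motion "0 0 -2 0 38;0 0 -2 0 38;0 0 -2 0 38;0 0 -1 0 38;0 0 0 0 38"

```text
time_s: 9.05
position: [0.5716, 0.147, 0.1725]
ee_rot: [-3.141, 0.0, 1.395]
wrist_force: [0.7, 0.3, -1.2]
opening: 0.477
grip_force: 25.0
```

>>> move_arm --motion "0 0 -1.5 0 38;0 0 -1.5 0 38;0 0 -1 0 38;0 0 0 0 38"

```text
time_s: 9.45
position: [0.5717, 0.147, 0.1686]
ee_rot: [-3.141, 0.0, 1.395]
wrist_force: [-0.7, -0.4, -1.2]
opening: 0.474
grip_force: 25.0
```

>>> move_arm --motion "0 0 -1 0 38;0 0 -1 0 38;0 0 0 0 38"

```text
time_s: 9.75
position: [0.5719, 0.1474, 0.1669]
ee_rot: [3.141, -0.001, 1.396]
wrist_force: [0.7, 1.2, -0.1]
opening: 0.475
grip_force: 25.0
```

>>> move_arm --motion "0 0 -1 0 38;0 0 -1 0 38;0 0 0 0 38"

```text
time_s: 10.05
position: [0.5722, 0.1475, 0.1653]
ee_rot: [3.14, -0.001, 1.396]
wrist_force: [0.1, 1.7, 3.6]
opening: 0.473
grip_force: 25.0
```

Contact: about 5 N with the edge roughly 14 mm above home. Now I turn backward, climbing with the lead.

>>> move_arm --motion "0 0 0.4 5 38;0 0 0.4 5 38;0 0 0.4 5 38;0 0 0 0 38"

```text
time_s: 10.45
position: [0.5717, 0.147, 0.1657]
ee_rot: [-3.141, -0.0, 1.658]
wrist_force: [0.3, 2.0, -1.7]
opening: 0.473
grip_force: 25.0
```

>>> move_arm --motion "0 0 -1 0 38;0 0 -0.5 0 38;0 0 0 0 38"

```text
time_s: 10.75
position: [0.5717, 0.1471, 0.1643]
ee_rot: [3.142, 0.0, 1.656]
wrist_force: [0.6, 1.2, -1.3]
opening: 0.472
grip_force: 25.0
```

>>> move_arm --motion "0 0 -1 0 38;0 0 -1 0 38;0 0 0 0 38"

```text
time_s: 11.05
position: [0.5721, 0.1473, 0.1626]
ee_rot: [3.141, -0.0, 1.657]
wrist_force: [2.6, 1.4, -0.5]
opening: 0.474
grip_force: 25.0
```

>>> move_arm --motion "0 0 -1 0 38;0 0 -1 0 38;0 0 0 0 38"

```text
time_s: 11.35
position: [0.5721, 0.1473, 0.1606]
ee_rot: [3.141, -0.0, 1.657]
wrist_force: [2.8, 2.1, 0.8]
opening: 0.469
grip_force: 25.0
```

>>> move_arm --motion "0.4 0.3 -1 0 38;0 0 -0.5 0 38;0 0 0 0 38"

```text
time_s: 11.65
position: [0.5722, 0.1475, 0.159]
ee_rot: [3.141, -0.0, 1.657]
wrist_force: [1.5, 3.1, 3.5]
opening: 0.476
grip_force: 25.0
```

>>> move_arm --motion "0 0 0.5 5 38;0 0 0.5 5 38;0 0 0.4 5 38;0 0 0 0 38"

```text
time_s: 12.05
position: [0.5732, 0.1444, 0.1594]
ee_rot: [-3.141, 0.003, 1.919]
wrist_force: [5.5, -3.4, -3.9]
opening: 0.475
grip_force: 25.0
```

```bash
python3 -c "
from h import *
s=get_state();print(s['position'].round(4),s['ee_rot'].round(3),s['wrist_force'].round(2),s['moment'].round(3),s['q'].round(2))"
```

```text
[0.5732 0.1444 0.1594] [-3.141e+00  3.000e-03  1.919e+00] [ 5.52 -3.38 -3.89] [-0.695 -1.581 -0.508] [ 0.02  0.5  -0.51  1.71  0.28  1.01 -0.25]
```

Blocked backward and held down, so the cap has probably dropped into the thread. I screw forward.

>>> move_arm --motion "0 0 -0.4 -5 38;0 0 -0.5 -5 38;0 0 -0.4 -5 38;0 0 -0.5 -5 38;0 0 0 0 38"

```text
time_s: 12.55
position: [0.572, 0.1451, 0.1577]
ee_rot: [-3.14, 0.003, 1.567]
wrist_force: [2.8, -5.0, -2.0]
opening: 0.474
grip_force: 25.0
```

```bash
cat > st.py <<'E'
from h import *
s=get_state();print(s['position'].round(4),s['ee_rot'].round(3),s['wrist_force'].round(2),s['moment'].round(3),s['q'].round(2),s['time_s'])
E
python3 st.py
```

```text
[0.572  0.1451 0.1577] [-3.140e+00  3.000e-03  1.567e+00] [ 2.84 -5.01 -1.98] [-1.152 -0.702 -0.043] [-0.04  0.48 -0.43  1.72  0.23  0.99 -0.56] 12.55
```

>>> move_arm --motion "0.5 -1 -0.5 -5 38;0 0 -0.5 -5 38;0 0 -0.5 -5 38;0 0 -0.5 -5 38;0 0 -0.5 -5 38;0 0 0 0 38"

```text
time_s: 13.15
position: [0.5713, 0.1451, 0.1552]
ee_rot: [-3.14, 0.003, 1.134]
wrist_force: [-2.4, -2.8, -0.4]
opening: 0.476
grip_force: 25.0
```

```bash
python3 st.py
```

```text
[0.5713 0.1451 0.1552] [-3.140e+00  3.000e-03  1.134e+00] [-2.44 -2.84 -0.42] [-0.835  0.54  -0.096] [-0.11  0.47 -0.32  1.73  0.18  0.98 -0.94] 13.15
```

>>> move_arm --motion "-0.5 -0.5 -0.5 -5 38;0 0 -0.5 -5 38;0 0 -0.4 -5 38;0 0 -0.5 -5 38;0 0 -0.4 -5 38;0 0 0 0 38"

```text
time_s: 13.75
position: [0.5703, 0.1457, 0.153]
ee_rot: [-3.14, 0.003, 0.7]
wrist_force: [-5.5, -2.3, 0.9]
opening: 0.474
grip_force: 25.0
```

```bash
python3 st.py
```

```text
[0.5703 0.1457 0.153 ] [-3.14e+00  3.00e-03  7.00e-01] [-5.45 -2.29  0.92] [-0.355  1.267 -0.031] [-0.18  0.46 -0.22  1.74  0.12  0.96 -1.32] 13.75
```

>>> move_arm --motion "-1 -0.3 -0.5 -5 38;0 0 -0.5 -5 38;0 0 -0.4 -5 38;0 0 -0.5 -5 38;0 0 0 0 38"

```text
time_s: 14.25
position: [0.5696, 0.1463, 0.1514]
ee_rot: [-3.14, 0.003, 0.352]
wrist_force: [-4.9, 0.1, 1.4]
opening: 0.472
grip_force: 25.0
```

```bash
python3 st.py
```

```text
[0.5696 0.1463 0.1514] [-3.14e+00  3.00e-03  3.52e-01] [-4.88  0.12  1.37] [ 0.241  1.227 -0.059] [-0.24  0.45 -0.14  1.75  0.07  0.95 -1.63] 14.25
```

>>> move_arm --motion "-0.7 0 -0.5 -5 38;0 0 -0.4 -5 38;0 0 -0.4 -5 38;0 0 0 0 38"

```text
time_s: 14.65
position: [0.5694, 0.1473, 0.1513]
ee_rot: [-3.14, 0.001, 0.091]
wrist_force: [-6.9, 2.4, 10.1]
opening: 0.469
grip_force: 25.0
```

```bash
python3 st.py
```

```text
[0.5694 0.1473 0.1513] [-3.14e+00  1.00e-03  9.10e-02] [-6.88  2.42 10.13] [ 0.482  1.634 -0.157] [-0.29  0.45 -0.07  1.75  0.04  0.94 -1.86] 14.65
```

The height matches home (edge about 0.121) and there is a hard stop below. One firm forward turn to confirm.

>>> move_arm --motion "-0.7 0.3 0 -5 38;0 0 0 -5 38;0 0 0 0 38" --newtons 40

```text
time_s: 14.95
position: [0.5692, 0.1477, 0.1512]
ee_rot: [-3.14, 0.0, -0.084]
wrist_force: [-5.1, 2.4, 7.4]
opening: 0.47
grip_force: 40.0
```

```bash
python3 st.py
python3 - <<'E'
from h import *
a=camera("scene")
cv2.imwrite("pics/c6.png",cv2.cvtColor(cv2.resize(a["pixels"][140:260,325:445],(600,600),interpolation=cv2.INTER_CUBIC),cv2.COLOR_RGB2BGR))
E
```

```text
[0.5692 0.1477 0.1512] [-3.14   0.    -0.084] [-5.15  2.37  7.42] [ 0.57   1.1   -0.167] [-0.32  0.45 -0.03  1.76  0.01  0.94 -2.01] 14.95
```

View pics/c6.png

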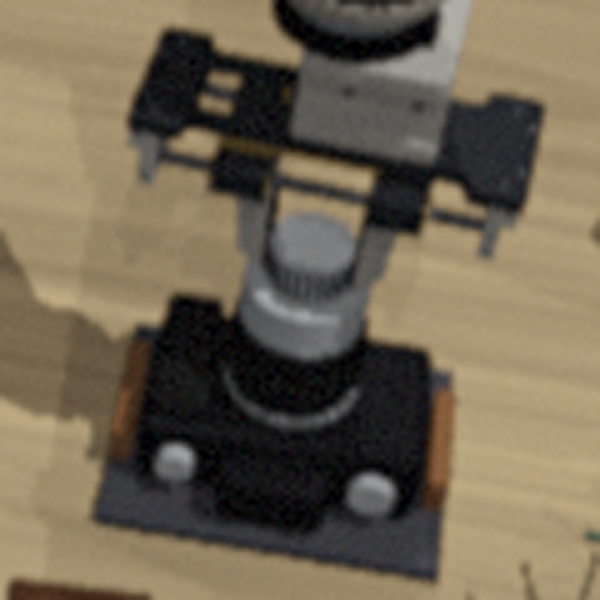

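The scene crop shows the cap upright on the nose, grip top at about (387.6,187.4) and the lower front of the skirt at about (385,211). I compare these with the predicted heights.

Run:
```python
from h import *
a=camera("scene")
for c in([.5716,.1463],[.570,.147]):
  for z in(.118,.121,.125,.129,.133):
    t=np.linspace(0,6.28,200); E=np.array([proj(a,[c[0]+.0335*np.cos(x),c[1]+.0335*np.sin(x),z]) for x in t])
    print(c,z,np.round(proj(a,[*c,z+.052]),1),"low",E[E[:,1].argmax()].round(1))
col=a["pixels"][195:225,384:387].mean((1,2)).round(0);print(list(zip(range(195,225),col)))
col=a["pixels"][172:200,386:389].mean((1,2)).round(0);print(list(zip(range(172,200),col)))
```

```text
[0.5716, 0.1463] 0.118 [386.6 188.9] low [385.4 212.2]
[0.5716, 0.1463] 0.121 [386.7 188.1] low [385.5 211.4]
[0.5716, 0.1463] 0.125 [386.9 187. ] low [385.7 210.4]
[0.5716, 0.1463] 0.129 [387.1 185.9] low [385.9 209.4]
[0.5716, 0.1463] 0.133 [387.3 184.8] low [386.1 208.4]
[0.57, 0.147] 0.118 [386.9 188.6] low [385.7 211.8]
[0.57, 0.147] 0.121 [387.1 187.7] low [385.9 211. ]
[0.57, 0.147] 0.125 [387.2 186.6] low [386.1 210. ]
[0.57, 0.147] 0.129 [387.4 185.5] low [386.2 209. ]
[0.57, 0.147] 0.133 [387.6 184.4] low [386.4 208. ]
[(195, np.float64(69.0)), (196, np.float64(67.0)), (197, np.float64(68.0)), (198, np.float64(66.0)), (199, np.float64(69.0)), (200, np.float64(81.0)), (201, np.float64(109.0)), (202, np.float64(145.0)), (203, np.float64(155.0)), (204, np.float64(132.0)), (205, np.float64(107.0)), (206, np.float64(102.0)), (207, np.float64(106.0)), (208, np.float64(106.0)), (209, np.float64(108.0)), (210, np.float64(107.0)), (211, np.float64(81.0)), (212, np.float64(33.0)), (213, np.float64(11.0)), (214, np.float64(11.0)), (215, np.float64(7.0)), (216, np.float64(12.0)), (217,
[... 213 characters left out ...]
19.0)), (173, np.float64(142.0)), (174, np.float64(143.0)), (175, np.float64(122.0)), (176, np.float64(84.0)), (177, np.float64(48.0)), (178, np.float64(65.0)), (179, np.float64(115.0)), (180, np.float64(137.0)), (181, np.float64(137.0)), (182, np.float64(127.0)), (183, np.float64(120.0)), (184, np.float64(123.0)), (185, np.float64(126.0)), (186, np.float64(127.0)), (187, np.float64(126.0)), (188, np.float64(127.0)), (189, np.float64(127.0)), (190, np.float64(128.0)), (191, np.float64(128.0)), (192, np.float64(125.0)), (193, np.float64(113.0)), (194, np.float64(92.0)), (195, np.float64(74.0)), (196, np.float64(66.0)), (197, np.float64(64.0)), (198, np.float64(66.0)), (199, np.float64(72.0))]
```

>>> move_arm --motion "0 0 0 -6 38;0 0 0 -6 38;0 0 0 0 38"

```text
time_s: 15.35
position: [0.5703, 0.148, 0.1513]
ee_rot: [-3.139, -0.001, -0.292]
wrist_force: [-1.4, 4.8, 4.9]
opening: 0.469
grip_force: 40.0
```

```bash
python3 st.py
```

```text
[0.5703 0.148  0.1513] [-3.139e+00 -1.000e-03 -2.920e-01] [-1.39  4.83  4.89] [1.08  0.193 0.247] [-0.36  0.45  0.02  1.76 -0.01  0.93 -2.2 ] 15.35
```

>>> move_arm --motion "0 0 0 -6 38;0 0 0 -6 38;0 0 0 0 38"

```text
time_s: 15.65
position: [0.5704, 0.1484, 0.1514]
ee_rot: [-3.138, -0.001, -0.501]
wrist_force: [-0.6, 5.5, 7.0]
opening: 0.467
grip_force: 40.0
```

```bash
python3 st.py
```

```text
[0.5704 0.1484 0.1514] [-3.138e+00 -1.000e-03 -5.010e-01] [-0.6   5.48  6.95] [1.348 0.156 0.608] [-0.39  0.45  0.07  1.76 -0.04  0.93 -2.38] 15.65
```

The torque rose to 0.6 N m with no further descent, so the cap is home. I release and retreat.

>>> move_arm --motion "0 0 0.5 0 60;0 0 0 0 80;0 0 0 0 91.8;0 0 0 0 91.8;0 0 0 0 91.8;0 0 5 0 91.8;0 0 20 0 91.8;0 0 30 0 91.8"

```text
time_s: 16.45
position: [0.5687, 0.1454, 0.2055]
ee_rot: [3.139, 0.002, -0.507]
wrist_force: [0.1, 0.4, 0.3]
opening: 0.998
grip_force: 0.0
```

>>> move_arm --motion "0 0 30 0 91.8;-30 -30 20 0 91.8;-30 -30 0 0 91.8;-30 -30 0 0 91.8;0 0 0 0 91.8;0 0 0 0 91.8"

```text
time_s: 17.05
position: [0.4796, 0.0553, 0.2569]
ee_rot: [-3.141, -0.001, -0.508]
wrist_force: [0.8, -0.2, -0.7]
opening: 0.996
grip_force: 0.0
```

```bash
python3 st.py
python3 - <<'E'
from h import *
a=camera("scene");w=camera("wrist")
im=np.hstack([cv2.resize(a["pixels"][140:260,325:445],(400,400),interpolation=cv2.INTER_CUBIC),cv2.resize(w["pixels"],(400,400))])
cv2.imwrite("pics/c7.png",cv2.cvtColor(im,cv2.COLOR_RGB2BGR))
col=a["pixels"][205:216,384:387].mean((1,2)).round(0);print(list(zip(range(205,216),col)))
E
```

```text
[0.4796 0.0553 0.2569] [-3.141e+00 -1.000e-03 -5.080e-01] [ 0.83 -0.17 -0.72] [0.088 0.019 0.007] [-0.31  0.17  0.1   1.87 -0.02  1.1  -2.28] 17.05
[(205, np.float64(101.0)), (206, np.float64(98.0)), (207, np.float64(98.0)), (208, np.float64(101.0)), (209, np.float64(100.0)), (210, np.float64(89.0)), (211, np.float64(65.0)), (212, np.float64(29.0)), (213, np.float64(10.0)), (214, np.float64(8.0)), (215, np.float64(10.0))]
```

View pics/c7.png

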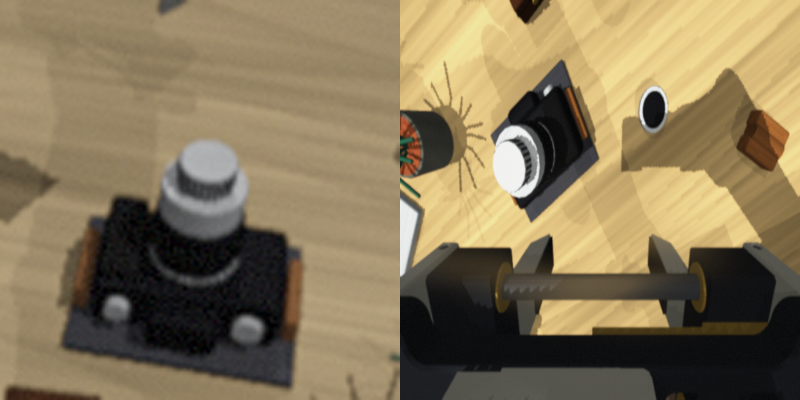

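The cap sits upright and low on the lens, released, with its skirt edge at row 211 as predicted for home.

```bash
python3 -c "from station import sign_off;print(sign_off())"
```

```text
the job is handed in; nothing more can be done
None
```

The metal screw cap is screwed onto the camera lens and released, and the job is handed in; the hand-in gave no verdict. It measured fully home: the lower edge is about 25 mm below the rim, and it would turn no further. I saw no bystander disturbed.

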